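# Close up the packed gift chest

## Robot

A 7-joint arm with a two-finger parallel gripper is mounted at the origin on the work surface. World frame = base frame: x ahead of the robot, y to its left, z up, the work surface at z = 0. Lengths are in m, angles in rad, forces in N, time in s.
With the tool pointing down it reaches from about 0.425 to 0.925 m from the base axis. Payload 6.8 kg.
Tool frame: the origin (TCP) lies on the front face of the gripper's body, between the roots of the fingers; the fingertips stand 73 mm ahead of it and the grasp point (between the pads) lies 54 mm ahead of it; z points along the fingers, y is the line along which they close (so a half turn about z gives the same grasp; the last joint's range is limited). The gripper opens to 85 mm and grips with 20 to 120 N. Pads are 22 mm wide; open, the fingers measure 114 mm over their backs; the gripper's body (76 mm by 85 mm) begins 54 mm behind the grasp point. The pads swing forward as they close: fully open they stand 13 mm farther back than shut.
Start: joints at [-1.418, 0.477, 0.022, 1.555, -0.011, 1.109, -0.083], TCP at [0.174, 0.652, 0.304] pointing down, gripper open.
Joint ranges: [-2.96, 2.96], [-0.34, 2.1], [-1.41, 1.46], [0.24, 2.44], [-1.37, 4.51], [0.17, 1.92], [-2.96, 2.96]. Speed limits (rad/s): [2.39, 2.39, 3.14, 3.14, 3.14, 3.14, 3.14].

## Interface

Orientations are given as a unit quaternion [w, x, y, z].
In Python, from station import bot, optics gives the robot as it stands.
- The arm moves only by the tool drive_tool, never from a script. Its argument "deltas" is a list of rows, each an object with "gripper": the closure in counts, from 0 (fully open) to 255 (shut); "offset": the shift along the tool's x, y, z in units of 1000 mm (1.0 is 1000 mm), a list of three; "angular": the turn, a rotation vector about the tool's x, y, z in units of 45 degrees (1.0 is 45 degrees), a list of three. In form: [{"gripper": gripper, "offset": [dx, dy, dz], "angular": [rx, ry, rz]}, ...]. A call has 1 to 5 rows; each row is the pose to reach, as a shift and turn from the pose commanded when the call began, along the tool's axes at that moment; what a row does not reach only later rows make up. A row lasts 1/10 s, in which the tool goes at most 50 mm and 8.59 degrees, less where a joint would pass 70% of its speed; a pose out of reach is approached as far as the arm can. A call with a number of a shift or a turn outside -1 to 1 is refused whole. A call with a gripper value outside its range is refused whole. The fingers move at their own pace and stop on an object; "grip_force" is the grip in N (left out, the last holds). Time passes only in rows, so rows that repeat a pose let the fingers close. It gives the time, the measured TCP pose, the force, the opening and the grip force at its end, in the units of the state.
- bot.get_obs(): the state, without advancing time (a new reading comes with each control period).
- optics.read_camera(name): name is "side" or "top" or "wrist"; returns the picture (400x640x3 uint8, blue, green, red); there is no depth.
- optics.camera_model(name): a dict with "fx", "fy", "cx", "cy" (pixels), "dist" ([k1, k2, p1, p2, k3] as OpenCV has them; the pictures are not rectified), "cam_to_world" (4x4, takes a point from camera to world coordinates). Camera axes: x right, y up, looking along -z (the intrinsics and any distortion apply to the point x, -y, -z); pixel columns grow to the right and rows downward; lengths in m; the calibration is good to about 2 mm. A picture is of the moment at which its call begins: read the wrist's pose just before it. camera_model takes no time and is no camera call; for the wrist camera it gives the pose at the moment of the call.
- bot.hand_in(): hands the job in; it is judged then, once.
The state is a dict: "t": time; "q": joint angles; "joint_vel": joint speeds; "joint_torque": joint torques, N m; "eef_pos": TCP position; "tool_rot": TCP orientation; "contact_force": force on the tool from outside, world axes, zero at the start; "torque": the same for the moment, N m; "gripper_width": opening from 0.0 (shut) to 1.0 (fully open); "grasp_force": force on a finger pad.
Only numpy, scipy, OpenCV 4.12 (cv2) and the standard library are available. Lean on these libraries where they do the work, as an engineer would, in place of code of your own. Each camera call takes 0.05 s, during which the arm holds its last target. There are 200 camera calls.

## Task

The wooden gift chest is packed and has to be closed up for wrapping: with the fingertips, gently push both of its drawers fully home, flush with the chest, and swing the lid over and press it down until it is fully shut. Only push: do not grip or lift anything, do not slam anything, do not shove the chest out of its place, and leave the jars inside it and everything else on the table where they are.

Things in the scene. Friction and masses are not known exactly. Their poses are not given: they have to be found in the camera images.
- chest: Wooden gift chest, 180 mm deep (x), 260 wide (y), rim 112 high (124 with the lid shut). Origin: centre of its underside; z up. Its front, two drawers side by side, looks along its -x: roughly to the robot's right (world -y). The lid's hinge is along the rear top edge. About 3.8 kg in all, standing loose: only friction holds it, and a level push of about 17 N or more slides it.
- chest_lid (a joint): Angle of the lid: 0 shut, pi/2 upright over the chest's rear edge, more leans back; stops at 1.85. It starts open. A flat panel 180 (hinge to free edge) x 260 mm, 12 thick, 0.35 kg, on stiff friction hinges: it stays at any angle where it is left; about 3 to 6 N square to it near its free edge moves it. Its stop at 0 is hard.
- lid_edge (a point): Middle of the free edge of the lid, on its outer face (the one that is on top when shut); 180 mm from the hinge line. With the lid open it is the top edge.
- lid_hinge (a point): Middle of the hinge line of the lid, at the underside of the lid: x +90 mm, y 0, z +112 mm in the chest's frame.
- drawer_left (a joint): How far the left drawer (left as you face the front, y +62 mm in the chest's frame) stands out, m: 0 is shut, front flush with the chest's front; grows along the chest's -x. It slides with about 1.5 N of friction plus 2 N per m/s. Front panel 113 mm wide, 44 high, lower edge 10 mm above the table. Hard stop at 0.
- drawer_right (a joint): The same for the right drawer (y = -62 mm in the chest's frame).
- drawer_left_knob (a point): Centre of the outer end of the left drawer's round brass knob, 32 mm above the table. The knob is 18 mm across and stands 20 mm out of the middle of the drawer's front panel.
- drawer_right_knob (a point): The same for the right drawer.
- minijar_a: Mini jam jar, 43 mm across, 44 high, white lid, standing in the left half (+y) of the chest's open upper compartment, whose floor is 62 mm above the table; the shut lid clears it by 4 mm. To be left standing there. Origin: centre of its underside.
- minijar_b: The same, in the right half of the compartment.
- bottle: Green glass bottle, 72 mm across, 250 mm high, standing behind the chest's right rear corner (its +x, -y side). Origin: centre of its underside. A bystander.
- cookie_jar: Jar of cookies with a steel lid, 90 mm across, 120 mm high, standing beside the chest on the side away from the robot (its -y side). Origin: centre of its underside. A bystander.
- ribbon_spool: Spool of ribbon lying flat, 80 mm across, 30 mm high, beyond the chest's right front corner (its -x, -y side). Origin: centre of its underside. A bystander.
- scissors: Scissors with red handles lying flat behind the chest, 175 mm long, 9 mm high, blades along its x. Origin: under the pivot. A bystander.
- heat_gun: Red heat gun lying on its side, barrel along its x (220 mm), handle along its -y (150 mm), 68 mm high. Origin: on the table under the barrel's axis. A bystander.
- tape_dispenser: Black weighted tape dispenser, 160 x 72 mm, 130 mm high with its roll. Origin: centre of its underside. A bystander.
Things that resemble listed ones, but are neither listed nor needed, are in the scene too. What is shaped like the minijar_b but orange or purple is not meant.

How it is judged:
By the outcome, as a careful person would: the job done as asked, in the order asked, and still so for the second after the job is handed in, with the robot touching nothing.
It also fails if it takes over 62 s, if anything falls off the work surface, if the arm or the gripper's body presses on something with over 40 N, if the wrist force passes 120 N, or if a joint passes its speed limit or range.

## Working session

There is one attempt and no reset: what is moved stays moved. The work goes in short steps, Python scripts to look and compute and a tool call to move; the robot and the scene stay as the last step left them, time stands still between calls to the robot, and variables do not carry over. Pictures are saved under pics/ and viewed, at most 10 in all, crops included, and the job is handed in when it is done.

Besides the shell and the picture viewer there is one more tool, called after "Request:" by a JSON object that holds its "name" and its "arguments", one argument or row to a line. drive_tool: Moves the arm, as the interface text tells. Its arguments: {"type":"object","properties":{"deltas":{"type":"array"},"grip_force":{"type":"number"}},"required":["deltas"]}

```bash
mkdir -p pics; python3 - <<'E'
from station import bot, optics
import cv2,numpy as np
o=bot.get_obs();print(o['t'],o['eef_pos'],o['tool_rot'],o['contact_force'],o['gripper_width'])
for n in ['side','top']:
    cv2.imwrite(f'pics/{n}0.png',optics.read_camera(n))
    m=optics.camera_model(n);print(n,m['fx'],m['dist'],np.round(m['cam_to_world'],3).tolist())
E
```

```text
0.0 [0.17391891 0.65174856 0.30292045] [-4.67710908e-05  1.29998585e-01  9.91513784e-01 -8.84240022e-04] [0.66382713 0.73409119 0.13162853] 1.0017256454484633
side 418.1566272535037 [-0.07105395  0.          0.          0.          0.        ] [[0.773, -0.494, 0.398, 1.041], [0.634, 0.618, -0.465, -0.502], [-0.016, 0.612, 0.791, 0.993], [0.0, 0.0, 0.0, 1.0]]
top 424.28812780652754 [-0.05343693  0.          0.          0.          0.        ] [[0.027, 0.987, -0.157, 0.382], [-1.0, 0.025, -0.013, 0.021], [-0.008, 0.158, 0.987, 1.18], [0.0, 0.0, 0.0, 1.0]]
```

View pics/top0.png

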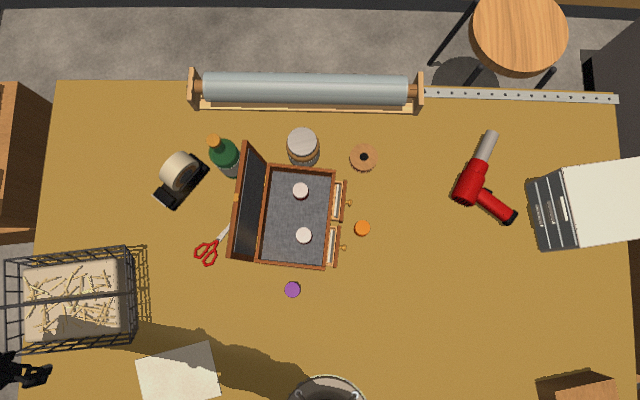

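View pics/side0.png

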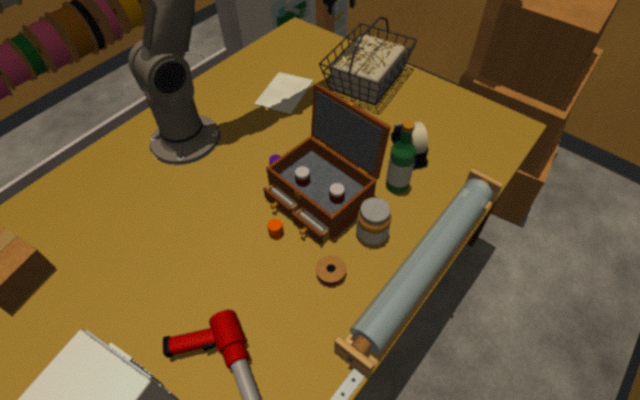

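The top view shows the chest at about (290,215), with its front to the right and knobs near (350,203) and (344,248). The lid is open on the left at about (245,200). A small orange jar stands at (362,228), just in front of the drawers, and a purple one at (292,289). I'll enlarge both views.

```bash
python3 - <<'E'
import cv2
a=cv2.imread('pics/top0.png')[130:280,200:400];cv2.imwrite('pics/topc.png',cv2.resize(a,None,fx=4,fy=4,interpolation=cv2.INTER_CUBIC))
a=cv2.imread('pics/side0.png')[80:260,240:440];cv2.imwrite('pics/sidec.png',cv2.resize(a,None,fx=3.3333,fy=3.3333,interpolation=cv2.INTER_CUBIC))
E
```

```text
(no output)
```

View pics/topc.png

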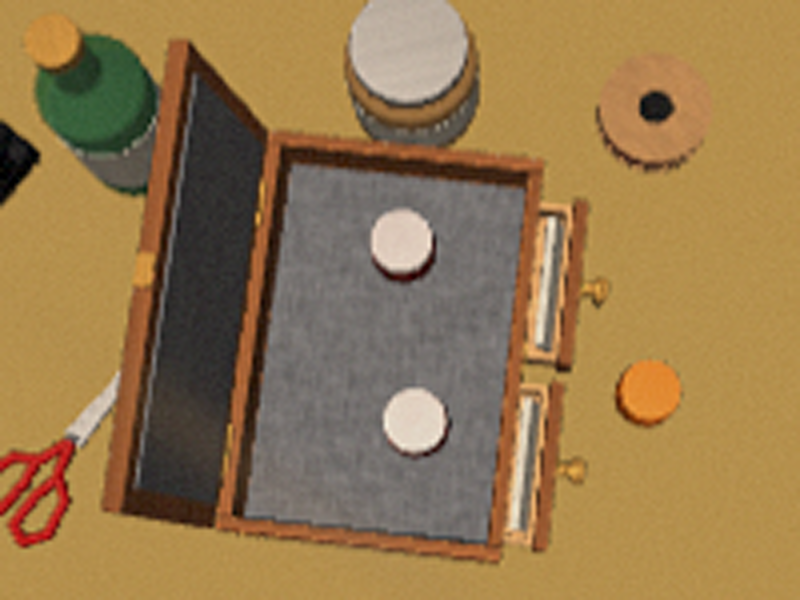

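View pics/sidec.png

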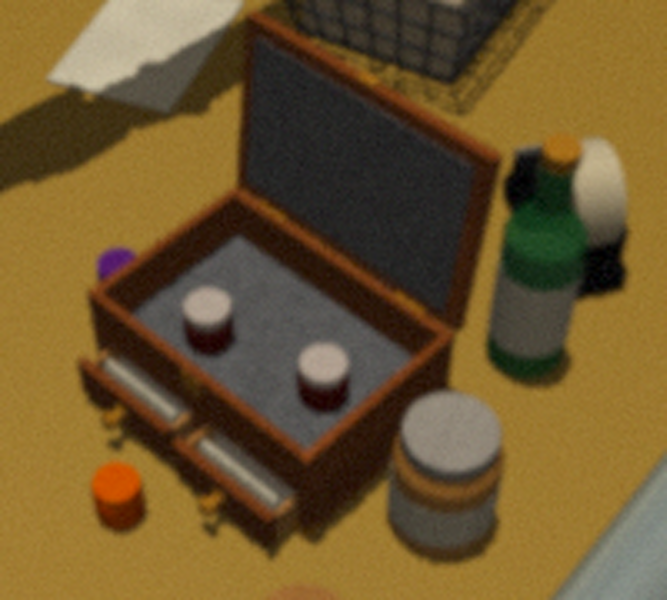

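Top crop, in crop pixels: the rim's outer corners are (543,160), (500,560), (218,530) and (270,135). The knob ends are (607,290) and (583,470), and the orange jar's top is (650,388). The lid's free edge runs from (180,42) to (108,510).

```bash
cat > h.py <<'E'
from station import bot, optics
import cv2,numpy as np
from scipy.spatial.transform import Rotation as R
from scipy.optimize import least_squares
def ray(n,uv,m=None):
    m=m or optics.camera_model(n)
    K=np.array([[m['fx'],0,m['cx']],[0,m['fy'],m['cy']],[0,0,1]])
    p=cv2.undistortPoints(np.array(uv,float).reshape(-1,1,2),K,np.array(m['dist'])).reshape(-1,2)
    T=np.array(m['cam_to_world']); d=np.c_[p[:,0],-p[:,1],-np.ones(len(p))]@T[:3,:3].T
    return T[:3,3],d
def at(n,uv,z):
    c,d=ray(n,uv); return c+d*((np.asarray(z)-c[2])/d[:,2])[:,None]
def proj(n,P):
    m=optics.camera_model(n);K=np.array([[m['fx'],0,m['cx']],[0,m['fy'],m['cy']],[0,0,1]])
    T=np.linalg.inv(np.array(m['cam_to_world']));F=np.diag([1,-1,-1.])
    q=(np.atleast_2d(P)@T[:3,:3].T+T[:3,3])@F
    return cv2.projectPoints(q,np.zeros(3),np.zeros(3),K,np.array(m['dist']))[0].reshape(-1,2)
E
python3 - <<'E'
from h import *
tc=lambda a:(np.array(a,float)+.5)/4-.5+[200,130]
sc=lambda a:(np.array(a,float)+.5)/3.3333-.5+[240,80]
L=np.array([[-.09,-.13,.112],[-.09,.13,.112],[.09,.13,.112],[.09,-.13,.112]])
t=tc([[543,160],[500,560],[218,530],[270,135]]); s=sc([[308,460],[92,292]])
def W(p,P): return R.from_euler('z',p[2]).apply(P)+[p[0],p[1],0]
def f(p): return np.r_[(proj('top',W(p,L))-t).ravel(),(proj('side',W(p,L[:2]))-s).ravel()]
r=least_squares(f,[.6,.05,1.5]);p=r.x
print('chest',p,np.round(r.fun,1))
def loc(w): return R.from_euler('z',-p[2]).apply(w-[p[0],p[1],0])
k=at('top',tc([[607,290],[583,470]]),[.032]*2);print('knob R,L',k.round(3),loc(k).round(3))
k=at('top',tc([[583,205],[570,370],[560,385],[543,550]]),[.054]*4);print('drawer corners',loc(k).round(3))
lt=tc([[180,42],[108,510]]);ls=sc([[497,160],[252,15]])
def lid(q,a):return W(q,np.array([[.09-.18*np.cos(a)+.012*np.sin(a),y,.112+.18*np.sin(a)+.012*np.cos(a)] for y in(-.13,.13)]))
g=least_squares(lambda a:np.r_[(proj('top',lid(p,a[0]))-lt).ravel(),(proj('side',lid(p,a[0]))-ls).ravel()],[1.7])
print('lid',g.x,g.fun.round(1),lid(p,g.x[0]).mean(0))
for n,uv,z in[('orange',[650,388],.044),('cookie',[410,48],.12),('spool',[655,105],.03),('bottle',[55,40],.25),('ja',[415,420],.106),('jb',[402,242],.106)]:
    w=at('top',tc([uv]),[z]);print(n,w.round(3),loc(w).round(3))
w=at('top',[[292,289]],[.044]);print('purple',w,loc(w))
m=R.from_quat(np.roll(bot.get_obs()['tool_rot'],-1)).as_matrix();print(m.round(3))
E
```

```text
chest [0.5328464  0.0918656  1.49023504] [-0.3 -0.5 -0.1  0.5 -1.   0.1 -1.  -1.3 -0.4  1.  -2.1  0.4]
knob R,L [[ 0.584 -0.057  0.032]
 [ 0.46  -0.043  0.032]] [[-0.144 -0.063  0.032]
 [-0.14   0.062  0.032]]
drawer corners [[-0.121 -0.115  0.054]
 [-0.124 -0.002  0.054]
 [-0.118  0.009  0.054]
 [-0.118  0.118  0.054]]
lid [1.65044595] [-0.7 -0.8  0.6  1.1  0.4 -0.6 -1.2 -1. ] [0.54220424 0.20777219 0.29047455]
orange [[ 0.515 -0.086  0.044]] [[-0.179  0.003  0.044]]
cookie [[0.725 0.079 0.12 ]] [[ 0.003 -0.192  0.12 ]]
spool [[ 0.716 -0.089  0.03 ]] [[-0.165 -0.197  0.03 ]]
bottle [[0.683 0.276 0.25 ]] [[ 0.195 -0.135  0.25 ]]
ja [[0.484 0.068 0.106]] [[-0.027  0.047  0.106]]
jb [[0.599 0.081 0.106]] [[-0.006 -0.067  0.106]]
purple [[0.34516049 0.09663446 0.044     ]] [[-0.01035048  0.18746096  0.044     ]]
[[-0.966  0.258 -0.   ]
 [ 0.258  0.966 -0.002]
 [-0.    -0.002 -1.   ]]
```

The fit gives the chest at (0.533, 0.092) with yaw 1.49. The drawers stand out about 34 mm (right) and 30 mm (left), and the lid angle is about 1.65. I'll rise, shut the fingers, align the tool x axis with the chest's +x and travel over.

Request:
{"name": "drive_tool", "arguments": {
  "deltas": [
    {"gripper": 255, "offset": [0, 0, -0.05], "angular": [0, 0, 0.19]},
    {"gripper": 255, "offset": [0, 0, -0.1], "angular": [0, 0, 0.38]},
    {"gripper": 255, "offset": [0, 0, -0.15], "angular": [0, 0, 0.57]},
    {"gripper": 255, "offset": [0, 0, -0.15], "angular": [0, 0, 0.76]},
    {"gripper": 255, "offset": [0, 0, -0.15], "angular": [0, 0, 0.95]}
  ]
}}

```text
t: 0.6
eef_pos: [0.1742, 0.6525, 0.4559]
tool_rot: [-0.001, 0.485, 0.874, 0.002]
contact_force: [0.1, -0.4, -0.9]
gripper_width: 0.146
grasp_force: 0.0
```

Request:
{"name": "drive_tool", "arguments": {
  "deltas": [
    {"gripper": 255, "offset": [0, 0, 0], "angular": [0, 0, 0.19]},
    {"gripper": 255, "offset": [0, 0, 0], "angular": [0, 0, 0.38]},
    {"gripper": 255, "offset": [0, 0, 0], "angular": [0, 0, 0.57]},
    {"gripper": 255, "offset": [0, 0, 0], "angular": [0, 0, 0.76]},
    {"gripper": 255, "offset": [0, 0, 0], "angular": [0, 0, 0.82]}
  ]
}}

```text
t: 1.1
eef_pos: [0.1739, 0.652, 0.4532]
tool_rot: [0.0, 0.736, 0.676, -0.0]
contact_force: [-0.4, -0.4, -0.6]
gripper_width: 0.0
grasp_force: 0.0
```

Request:
{"name": "drive_tool", "arguments": {
  "deltas": [
    {"gripper": 255, "offset": [-0.04, 0.027, 0], "angular": [0, 0, 0]},
    {"gripper": 255, "offset": [-0.08, 0.054, 0], "angular": [0, 0, 0]},
    {"gripper": 255, "offset": [-0.12, 0.08, 0], "angular": [0, 0, 0]},
    {"gripper": 255, "offset": [-0.16, 0.107, 0], "angular": [0, 0, 0]},
    {"gripper": 255, "offset": [-0.2, 0.133, 0], "angular": [0, 0, 0]}
  ]
}}

```text
t: 1.6
eef_pos: [0.2913, 0.4401, 0.4535]
tool_rot: [0.0, 0.735, 0.678, -0.0]
contact_force: [0.7, 0.6, -0.0]
gripper_width: -0.003
grasp_force: 0.0
```

Request:
{"name": "drive_tool", "arguments": {
  "deltas": [
    {"gripper": 255, "offset": [-0.04, 0.027, 0], "angular": [0, 0, 0]},
    {"gripper": 255, "offset": [-0.08, 0.054, 0], "angular": [0, 0, 0]},
    {"gripper": 255, "offset": [-0.12, 0.08, 0], "angular": [0, 0, 0]},
    {"gripper": 255, "offset": [-0.16, 0.107, 0], "angular": [0, 0, 0]},
    {"gripper": 255, "offset": [-0.2, 0.133, 0], "angular": [0, 0, 0]}
  ]
}}

```text
t: 2.1
eef_pos: [0.4076, 0.23, 0.4537]
tool_rot: [-0.0, 0.735, 0.678, -0.0]
contact_force: [2.4, -0.1, -0.1]
gripper_width: -0.001
grasp_force: 0.0
```

Request:
{"name": "drive_tool", "arguments": {
  "deltas": [
    {"gripper": 255, "offset": [-0.04, 0.027, 0], "angular": [0, 0, 0]},
    {"gripper": 255, "offset": [-0.08, 0.054, 0], "angular": [0, 0, 0]},
    {"gripper": 255, "offset": [-0.12, 0.08, 0], "angular": [0, 0, 0]},
    {"gripper": 255, "offset": [-0.16, 0.107, 0], "angular": [0, 0, 0]},
    {"gripper": 255, "offset": [-0.2, 0.133, 0], "angular": [0, 0, 0]}
  ]
}}

```text
t: 2.6
eef_pos: [0.524, 0.0203, 0.4539]
tool_rot: [-0.0, 0.735, 0.678, 0.0]
contact_force: [1.4, 0.7, -0.5]
gripper_width: -0.0
grasp_force: 0.0
```

Request:
{"name": "drive_tool", "arguments": {
  "deltas": [
    {"gripper": 255, "offset": [-0.04, 0.027, 0], "angular": [0, 0.18, 0]},
    {"gripper": 255, "offset": [-0.08, 0.054, 0], "angular": [0, 0.36, 0]},
    {"gripper": 255, "offset": [-0.13, 0.066, 0], "angular": [0, 0.54, 0]},
    {"gripper": 255, "offset": [-0.14, 0.066, 0], "angular": [0, 0.556, 0]},
    {"gripper": 255, "offset": [-0.14, 0.066, 0], "angular": [0, 0.556, 0]}
  ]
}}

```text
t: 3.1
eef_pos: [0.577, -0.13, 0.4527]
tool_rot: [-0.146, 0.722, 0.658, 0.159]
contact_force: [0.3, -1.2, -0.2]
gripper_width: 0.004
grasp_force: 0.0
```

```bash
python3 - <<'E'
from h import *
o=bot.get_obs();Rm=R.from_quat(np.roll(o['tool_rot'],-1)).as_matrix()
tip=o['eef_pos']+.073*Rm[:,2];c=R.from_euler('z',-1.490)
print(o['t'],o['eef_pos'],'tip chest',c.apply(tip-[.533,.092,0]).round(4),'z chest',c.apply(Rm[:,2]).round(3),'tool',Rm.round(3).tolist(),o['q'].round(2),o['contact_force'].round(1))
cv2.imwrite('pics/w1.png',optics.read_camera('wrist'))
E
```

```text
3.1 [ 0.57697142 -0.12995993  0.45270324] tip chest [-0.187  -0.0619  0.3865] z chest [ 0.421 -0.003 -0.907] tool [[0.084, 0.996, 0.037], [0.903, -0.092, 0.419], [0.421, -0.002, -0.907]] [-0.34  0.37  0.87  1.58 -0.68  1.54  0.53] [ 0.3 -1.2 -0.2]
```

View pics/w1.png

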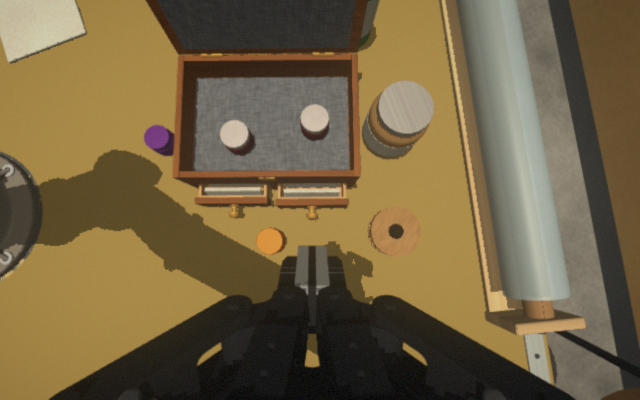

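The wrist view shows the shut fingertips at about (313,250), lined up with the right knob at (312,212). The orange jar at (270,240) is clear to the left. I'll descend in front of the right knob.

Request:
{"name": "drive_tool", "arguments": {
  "deltas": [
    {"gripper": 255, "offset": [-0.0188, 0, 0.048], "angular": [0, 0, 0]},
    {"gripper": 255, "offset": [-0.0376, 0, 0.096], "angular": [0, 0, 0]},
    {"gripper": 255, "offset": [-0.0564, 0, 0.144], "angular": [0, 0, 0]},
    {"gripper": 255, "offset": [-0.0752, 0, 0.192], "angular": [0, 0, 0]},
    {"gripper": 255, "offset": [-0.094, 0, 0.24], "angular": [0, 0, 0]}
  ]
}}

```text
t: 3.65
eef_pos: [0.5797, -0.1039, 0.2027]
tool_rot: [-0.147, 0.716, 0.664, 0.159]
contact_force: [0.8, 0.7, -0.1]
gripper_width: -0.001
grasp_force: 0.0
```

Request:
{"name": "drive_tool", "arguments": {
  "deltas": [
    {"gripper": 255, "offset": [-0.012, 0, 0.031], "angular": [0, 0, 0]},
    {"gripper": 255, "offset": [-0.024, 0, 0.062], "angular": [0, 0, 0]},
    {"gripper": 255, "offset": [-0.033, 0, 0.085], "angular": [0, 0, 0]},
    {"gripper": 255, "offset": [-0.037, 0, 0.095], "angular": [0, 0, 0]},
    {"gripper": 255, "offset": [-0.037, 0, 0.095], "angular": [0, 0, 0]}
  ]
}}

```text
t: 4.15
eef_pos: [0.5797, -0.0982, 0.1017]
tool_rot: [-0.148, 0.717, 0.663, 0.158]
contact_force: [0.5, -0.2, 0.2]
gripper_width: 0.0
grasp_force: 0.0
```

Request:
{"name": "drive_tool", "arguments": {
  "deltas": [
    {"gripper": 255, "offset": [0.0036, 0, 0.0017], "angular": [0, 0, 0]},
    {"gripper": 255, "offset": [0.0073, 0, 0.0034], "angular": [0, 0, 0]},
    {"gripper": 255, "offset": [0.0109, 0, 0.0051], "angular": [0, 0, 0]},
    {"gripper": 255, "offset": [0.0145, 0, 0.0067], "angular": [0, 0, 0]},
    {"gripper": 255, "offset": [0.018, 0, 0.0084], "angular": [0, 0, 0]}
  ]
}}

```text
t: 4.65
eef_pos: [0.5824, -0.0805, 0.1037]
tool_rot: [-0.146, 0.717, 0.662, 0.16]
contact_force: [-0.1, -1.0, 6.4]
gripper_width: 0.001
grasp_force: 3.0
```

```bash
cat >> h.py <<'E'
def st():
    o=bot.get_obs();Rm=R.from_quat(np.roll(o['tool_rot'],-1)).as_matrix();c=R.from_euler('z',-1.490)
    print(o['t'],'tip chest',c.apply(o['eef_pos']+.073*Rm[:,2]-[.533,.092,0]).round(4),'x',c.apply(Rm[:,0]).round(3),'z',c.apply(Rm[:,2]).round(3),'F chest',c.apply(o['contact_force']).round(1))
E
python3 -c "
from h import *
st();cv2.imwrite('pics/w2.png',optics.read_camera('wrist'))"
```

```text
4.65 tip chest [-0.1371 -0.0633  0.0376] x [0.906 0.001 0.423] z [ 0.423 -0.002 -0.906] F chest [-1.   0.   6.4]
```

View pics/w2.png

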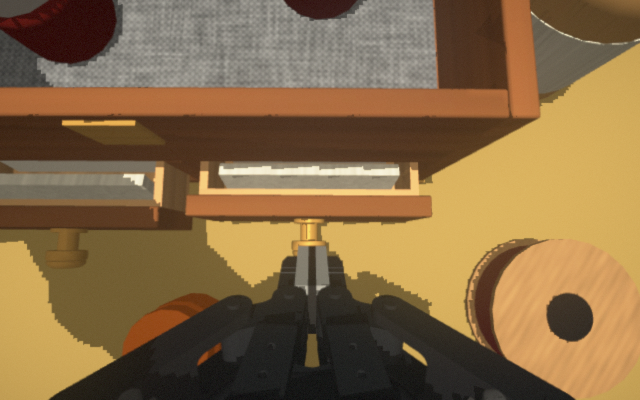

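The tip sits about 9 mm higher than planned and has ridden onto the knob at (311,232). I'll back off, lower it and push again on the knob's end.

Request:
{"name": "drive_tool", "arguments": {
  "deltas": [
    {"gripper": 255, "offset": [-0.014, 0, -0.0065], "angular": [0, 0, 0]},
    {"gripper": 255, "offset": [-0.028, 0, -0.013], "angular": [0, 0, 0]},
    {"gripper": 255, "offset": [-0.03, 0, -0.008], "angular": [0, 0, 0]},
    {"gripper": 255, "offset": [-0.0325, 0, -0.003], "angular": [0, 0, 0]},
    {"gripper": 255, "offset": [-0.0325, 0, -0.003], "angular": [0, 0, 0]}
  ]
}}

```text
t: 5.2
eef_pos: [0.5785, -0.1106, 0.0903]
tool_rot: [-0.148, 0.718, 0.662, 0.159]
contact_force: [-1.2, 0.0, 0.2]
gripper_width: 0.001
grasp_force: 0.0
```

```bash
python3 -c "
from h import *
st()"
```

```text
5.2 tip chest [-0.1673 -0.0615  0.0242] x [ 0.906 -0.     0.424] z [ 0.424  0.002 -0.906] F chest [-0.1  1.2  0.2]
```

Request:
{"name": "drive_tool", "arguments": {
  "deltas": [
    {"gripper": 255, "offset": [0.0036, 0, 0.0017], "angular": [0, 0, 0]},
    {"gripper": 255, "offset": [0.0073, 0, 0.0034], "angular": [0, 0, 0]},
    {"gripper": 255, "offset": [0.0109, 0, 0.0051], "angular": [0, 0, 0]},
    {"gripper": 255, "offset": [0.0145, 0, 0.0067], "angular": [0, 0, 0]},
    {"gripper": 255, "offset": [0.018, 0, 0.0084], "angular": [0, 0, 0]}
  ]
}}

```text
t: 5.7
eef_pos: [0.5809, -0.0906, 0.0918]
tool_rot: [-0.147, 0.717, 0.662, 0.159]
contact_force: [-0.1, 0.4, 0.0]
gripper_width: 0.0
grasp_force: 0.0
```

Request:
{"name": "drive_tool", "arguments": {
  "deltas": [
    {"gripper": 255, "offset": [0.0027, 0, 0.0013], "angular": [0, 0, 0]},
    {"gripper": 255, "offset": [0.0054, 0, 0.0025], "angular": [0, 0, 0]},
    {"gripper": 255, "offset": [0.0082, 0, 0.0038], "angular": [0, 0, 0]},
    {"gripper": 255, "offset": [0.0109, 0, 0.0051], "angular": [0, 0, 0]},
    {"gripper": 255, "offset": [0.0136, 0, 0.0063], "angular": [0, 0, 0]}
  ]
}}

```text
t: 6.2
eef_pos: [0.582, -0.0765, 0.0917]
tool_rot: [-0.147, 0.718, 0.662, 0.159]
contact_force: [-1.0, -1.5, -0.5]
gripper_width: 0.002
grasp_force: 0.8
```

```bash
python3 -c "
from h import *
st()"
```

```text
6.2 tip chest [-0.1331 -0.0624  0.0255] x [0.906 0.    0.423] z [ 0.423 -0.    -0.906] F chest [-1.6  0.9 -0.5]
```

Request:
{"name": "drive_tool", "arguments": {
  "deltas": [
    {"gripper": 255, "offset": [0.0018, 0, 0.0009], "angular": [0, 0, 0]},
    {"gripper": 255, "offset": [0.0036, 0, 0.0017], "angular": [0, 0, 0]},
    {"gripper": 255, "offset": [0.0054, 0, 0.0025], "angular": [0, 0, 0]},
    {"gripper": 255, "offset": [0.0073, 0, 0.0034], "angular": [0, 0, 0]},
    {"gripper": 255, "offset": [0.0082, 0, 0.0038], "angular": [0, 0, 0]}
  ]
}}

```text
t: 6.7
eef_pos: [0.5828, -0.0671, 0.0917]
tool_rot: [-0.147, 0.717, 0.662, 0.159]
contact_force: [0.2, -0.9, -0.1]
gripper_width: 0.002
grasp_force: 0.8
```

Request:
{"name": "drive_tool", "arguments": {
  "deltas": [
    {"gripper": 255, "offset": [0.0009, 0, 0.0004], "angular": [0, 0, 0]},
    {"gripper": 255, "offset": [0.0014, 0, 0.0007], "angular": [0, 0, 0]},
    {"gripper": 255, "offset": [0.0018, 0, 0.0009], "angular": [0, 0, 0]}
  ]
}}

```text
t: 7.0
eef_pos: [0.583, -0.0653, 0.0917]
tool_rot: [-0.147, 0.717, 0.662, 0.159]
contact_force: [0.0, -1.2, -0.5]
gripper_width: 0.0
grasp_force: 0.8
```

```bash
python3 -c "
from h import *
st()"
```

```text
7.0 tip chest [-0.1219 -0.0625  0.0255] x [0.906 0.001 0.423] z [ 0.423  0.    -0.906] F chest [-1.1 -0.1 -0.5]
```

Steps of 0.5–1 mm from here, watching the force.

Request:
{"name": "drive_tool", "arguments": {
  "deltas": [
    {"gripper": 255, "offset": [0.0009, 0, 0.0004], "angular": [0, 0, 0]},
    {"gripper": 255, "offset": [0.0009, 0, 0.0004], "angular": [0, 0, 0]}
  ]
}}

```text
t: 7.2
eef_pos: [0.5831, -0.0642, 0.0917]
tool_rot: [-0.147, 0.717, 0.662, 0.159]
contact_force: [0.6, -1.4, -1.0]
gripper_width: -0.0
grasp_force: 0.6
```

Request:
{"name": "drive_tool", "arguments": {
  "deltas": [
    {"gripper": 255, "offset": [0.0009, 0, 0.0004], "angular": [0, 0, 0]},
    {"gripper": 255, "offset": [0.0009, 0, 0.0004], "angular": [0, 0, 0]}
  ]
}}

```text
t: 7.4
eef_pos: [0.5831, -0.0632, 0.0917]
tool_rot: [-0.147, 0.717, 0.662, 0.159]
contact_force: [0.6, -0.9, -0.4]
gripper_width: -0.001
grasp_force: 0.6
```

Request:
{"name": "drive_tool", "arguments": {
  "deltas": [
    {"gripper": 255, "offset": [0.0005, 0, 0.0002], "angular": [0, 0, 0]},
    {"gripper": 255, "offset": [0.0005, 0, 0.0002], "angular": [0, 0, 0]}
  ]
}}

```text
t: 7.6
eef_pos: [0.5831, -0.0628, 0.0917]
tool_rot: [-0.147, 0.717, 0.662, 0.159]
contact_force: [1.1, -1.7, -0.9]
gripper_width: -0.001
grasp_force: 0.6
```

Request:
{"name": "drive_tool", "arguments": {
  "deltas": [
    {"gripper": 255, "offset": [0.0007, 0, 0.0003], "angular": [0, 0, 0]},
    {"gripper": 255, "offset": [0.0007, 0, 0.0003], "angular": [0, 0, 0]}
  ]
}}

```text
t: 7.8
eef_pos: [0.5832, -0.0626, 0.0918]
tool_rot: [-0.146, 0.718, 0.662, 0.159]
contact_force: [1.4, -3.4, -0.4]
gripper_width: 0.004
grasp_force: 1.6
```

Request:
{"name": "drive_tool", "arguments": {
  "deltas": [
    {"gripper": 255, "offset": [0.0007, 0, 0.0003], "angular": [0, 0, 0]},
    {"gripper": 255, "offset": [0.0007, 0, 0.0003], "angular": [0, 0, 0]}
  ]
}}

```text
t: 8.0
eef_pos: [0.5831, -0.0624, 0.0918]
tool_rot: [-0.146, 0.718, 0.662, 0.159]
contact_force: [-0.7, -5.5, -0.9]
gripper_width: -0.0
grasp_force: 2.5
```

Request:
{"name": "drive_tool", "arguments": {
  "deltas": [
    {"gripper": 255, "offset": [0.0005, 0, 0.0002], "angular": [0, 0, 0]},
    {"gripper": 255, "offset": [0.0005, 0, 0.0002], "angular": [0, 0, 0]}
  ]
}}

```text
t: 8.2
eef_pos: [0.5832, -0.0624, 0.0918]
tool_rot: [-0.146, 0.718, 0.662, 0.159]
contact_force: [0.5, -5.3, -0.2]
gripper_width: -0.001
grasp_force: 3.0
```

```bash
python3 -c "
from h import *
st();cv2.imwrite('pics/w3.png',optics.read_camera('wrist'))"
```

```text
8.2 tip chest [-0.1191 -0.0625  0.0255] x [ 0.907 -0.001  0.421] z [ 0.421 -0.001 -0.907] F chest [-5.2 -0.9 -0.2]
```

View pics/w3.png

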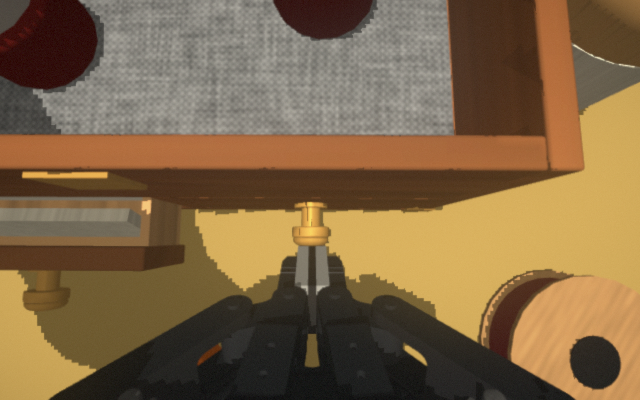

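The right drawer is home: the force rises at the predicted place and the panel is flush. Next is the left drawer, going over the orange jar.

Request:
{"name": "drive_tool", "arguments": {
  "deltas": [
    {"gripper": 255, "offset": [-0.015, 0, -0.007], "angular": [0, 0, 0]},
    {"gripper": 255, "offset": [-0.0435, 0, -0.0202], "angular": [0, 0, 0]},
    {"gripper": 255, "offset": [-0.0225, 0, -0.0655], "angular": [0, 0, 0]},
    {"gripper": 255, "offset": [-0.0014, 0, -0.111], "angular": [0, 0, 0]},
    {"gripper": 255, "offset": [-0.0014, -0.04, -0.111], "angular": [0, 0, 0]}
  ]
}}

```text
t: 8.75
eef_pos: [0.5454, -0.1075, 0.1975]
tool_rot: [-0.142, 0.716, 0.664, 0.163]
contact_force: [0.1, -0.4, -0.5]
gripper_width: -0.003
grasp_force: 0.0
```

Request:
{"name": "drive_tool", "arguments": {
  "deltas": [
    {"gripper": 255, "offset": [0, -0.045, 0], "angular": [0, 0, 0]},
    {"gripper": 255, "offset": [0, -0.0845, 0], "angular": [0, 0, 0]},
    {"gripper": 255, "offset": [0, -0.0845, 0], "angular": [0, 0, 0]},
    {"gripper": 255, "offset": [-0.0205, -0.0845, 0.0445], "angular": [0, 0, 0]},
    {"gripper": 255, "offset": [-0.0415, -0.0845, 0.09], "angular": [0, 0, 0]}
  ]
}}

```text
t: 9.25
eef_pos: [0.4572, -0.0983, 0.093]
tool_rot: [-0.146, 0.717, 0.663, 0.161]
contact_force: [1.8, 1.0, 0.5]
gripper_width: 0.002
grasp_force: 0.0
```

```bash
python3 -c "
from h import *
st()"
```

```text
9.25 tip chest [-0.1648  0.0599  0.0269] x [0.906 0.004 0.424] z [ 0.424 -0.004 -0.906] F chest [ 1.1 -1.7  0.5]
```

Request:
{"name": "drive_tool", "arguments": {
  "deltas": [
    {"gripper": 255, "offset": [0.0036, 0, 0.0017], "angular": [0, 0, 0]},
    {"gripper": 255, "offset": [0.0073, 0, 0.0034], "angular": [0, 0, 0]},
    {"gripper": 255, "offset": [0.0109, 0, 0.0051], "angular": [0, 0, 0]},
    {"gripper": 255, "offset": [0.0145, 0, 0.0067], "angular": [0, 0, 0]},
    {"gripper": 255, "offset": [0.018, 0, 0.0084], "angular": [0, 0, 0]}
  ]
}}

```text
t: 9.75
eef_pos: [0.4582, -0.0786, 0.0948]
tool_rot: [-0.145, 0.717, 0.662, 0.161]
contact_force: [0.4, -1.4, 0.7]
gripper_width: 0.001
grasp_force: 0.8
```

Request:
{"name": "drive_tool", "arguments": {
  "deltas": [
    {"gripper": 255, "offset": [0.0027, 0, 0.0013], "angular": [0, 0, 0]},
    {"gripper": 255, "offset": [0.0054, 0, 0.0025], "angular": [0, 0, 0]},
    {"gripper": 255, "offset": [0.0082, 0, 0.0038], "angular": [0, 0, 0]},
    {"gripper": 255, "offset": [0.0109, 0, 0.0051], "angular": [0, 0, 0]},
    {"gripper": 255, "offset": [0.0127, 0, 0.0059], "angular": [0, 0, 0]}
  ]
}}

```text
t: 10.25
eef_pos: [0.4581, -0.0644, 0.0928]
tool_rot: [-0.147, 0.717, 0.662, 0.159]
contact_force: [0.2, -1.4, 1.2]
gripper_width: 0.001
grasp_force: 0.8
```

Request:
{"name": "drive_tool", "arguments": {
  "deltas": [
    {"gripper": 255, "offset": [0.0018, 0, 0.0009], "angular": [0, 0, 0]},
    {"gripper": 255, "offset": [0.0036, 0, 0.0017], "angular": [0, 0, 0]},
    {"gripper": 255, "offset": [0.0045, 0, 0.0021], "angular": [0, 0, 0]},
    {"gripper": 255, "offset": [0.0054, 0, 0.0025], "angular": [0, 0, 0]},
    {"gripper": 255, "offset": [0.0054, 0, 0.0025], "angular": [0, 0, 0]}
  ]
}}

```text
t: 10.75
eef_pos: [0.4585, -0.0586, 0.0928]
tool_rot: [-0.147, 0.717, 0.662, 0.159]
contact_force: [0.2, -1.2, 0.1]
gripper_width: -0.0
grasp_force: 0.5
```

```bash
python3 -c "
from h import *
st()"
```

```text
10.75 tip chest [-0.1252  0.0622  0.0266] x [0.906 0.001 0.423] z [ 0.423  0.001 -0.906] F chest [-1.1 -0.3  0.1]
```

Request:
{"name": "drive_tool", "arguments": {
  "deltas": [
    {"gripper": 255, "offset": [0.0014, 0, 0.0006], "angular": [0, 0, 0]},
    {"gripper": 255, "offset": [0.0027, 0, 0.0013], "angular": [0, 0, 0]},
    {"gripper": 255, "offset": [0.0036, 0, 0.0017], "angular": [0, 0, 0]},
    {"gripper": 255, "offset": [0.0045, 0, 0.0021], "angular": [0, 0, 0]}
  ]
}}

```text
t: 11.15
eef_pos: [0.4589, -0.0537, 0.0928]
tool_rot: [-0.147, 0.717, 0.662, 0.159]
contact_force: [0.4, -1.7, -0.6]
gripper_width: 0.001
grasp_force: 0.8
```

Request:
{"name": "drive_tool", "arguments": {
  "deltas": [
    {"gripper": 255, "offset": [0.0007, 0, 0.0003], "angular": [0, 0, 0]},
    {"gripper": 255, "offset": [0.0007, 0, 0.0003], "angular": [0, 0, 0]}
  ]
}}

```text
t: 11.35
eef_pos: [0.4589, -0.0528, 0.0928]
tool_rot: [-0.147, 0.717, 0.662, 0.159]
contact_force: [0.1, -1.5, 0.3]
gripper_width: -0.001
grasp_force: 0.5
```

Request:
{"name": "drive_tool", "arguments": {
  "deltas": [
    {"gripper": 255, "offset": [0.0007, 0, 0.0003], "angular": [0, 0, 0]},
    {"gripper": 255, "offset": [0.0007, 0, 0.0003], "angular": [0, 0, 0]}
  ]
}}

```text
t: 11.55
eef_pos: [0.459, -0.0522, 0.0929]
tool_rot: [-0.147, 0.717, 0.662, 0.159]
contact_force: [1.4, -1.7, -1.4]
gripper_width: -0.001
grasp_force: 0.6
```

Request:
{"name": "drive_tool", "arguments": {
  "deltas": [
    {"gripper": 255, "offset": [0.0007, 0, 0.0003], "angular": [0, 0, 0]},
    {"gripper": 255, "offset": [0.0007, 0, 0.0003], "angular": [0, 0, 0]}
  ]
}}

```text
t: 11.75
eef_pos: [0.459, -0.052, 0.0929]
tool_rot: [-0.147, 0.718, 0.662, 0.159]
contact_force: [0.4, -3.8, 0.3]
gripper_width: -0.001
grasp_force: 1.7
```

```bash
python3 -c "
from h import *
st()"
```

```text
11.75 tip chest [-0.1186  0.0621  0.0267] x [0.907 0.    0.422] z [ 0.422  0.    -0.907] F chest [-3.8 -0.7  0.3]
```

Request:
{"name": "drive_tool", "arguments": {
  "deltas": [
    {"gripper": 255, "offset": [0.0007, 0, 0.0003], "angular": [0, 0, 0]},
    {"gripper": 255, "offset": [0.0009, 0, 0.0004], "angular": [0, 0, 0]},
    {"gripper": 255, "offset": [0.0009, 0, 0.0004], "angular": [0, 0, 0]}
  ]
}}

```text
t: 12.05
eef_pos: [0.459, -0.0517, 0.0929]
tool_rot: [-0.146, 0.718, 0.662, 0.159]
contact_force: [-1.5, -6.6, 1.1]
gripper_width: 0.001
grasp_force: 3.1
```

Request:
{"name": "drive_tool", "arguments": {
  "deltas": [
    {"gripper": 255, "offset": [-0.015, 0, -0.007], "angular": [0, 0, 0]},
    {"gripper": 255, "offset": [-0.0435, 0, -0.02], "angular": [0, 0, 0]},
    {"gripper": 255, "offset": [-0.024, 0, -0.062], "angular": [0, 0, 0]},
    {"gripper": 255, "offset": [-0.004, 0, -0.105], "angular": [0, 0, 0]},
    {"gripper": 255, "offset": [0.0155, 0, -0.147], "angular": [0, 0, 0]}
  ]
}}

```text
t: 12.55
eef_pos: [0.4545, -0.0992, 0.2338]
tool_rot: [-0.148, 0.718, 0.662, 0.158]
contact_force: [0.5, 0.8, 0.3]
gripper_width: -0.003
grasp_force: 0.0
```

Request:
{"name": "drive_tool", "arguments": {
  "deltas": [
    {"gripper": 255, "offset": [0.021, 0, -0.045], "angular": [0, -0.14, 0]},
    {"gripper": 255, "offset": [0.042, 0, -0.09], "angular": [0, -0.28, 0]},
    {"gripper": 255, "offset": [0.063, 0, -0.135], "angular": [0, -0.42, 0]},
    {"gripper": 255, "offset": [0.084, 0, -0.181], "angular": [0, -0.556, 0]},
    {"gripper": 255, "offset": [0.084, 0, -0.181], "angular": [0, -0.556, 0]}
  ]
}}

```text
t: 13.05
eef_pos: [0.457, -0.0979, 0.437]
tool_rot: [0.003, 0.733, 0.68, 0.002]
contact_force: [0.0, 0.4, 0.2]
gripper_width: -0.001
grasp_force: 0.0
```

```bash
python3 -c "
from h import *
st();cv2.imwrite('pics/top4.png',cv2.resize(optics.read_camera('top')[130:280,200:400],None,fx=4,fy=4,interpolation=cv2.INTER_CUBIC))"
```

```text
13.05 tip chest [-0.1954  0.0599  0.364 ] x [ 1.     0.005 -0.001] z [-0.001 -0.007 -1.   ] F chest [0.4 0.  0.2]
```

View pics/top4.png

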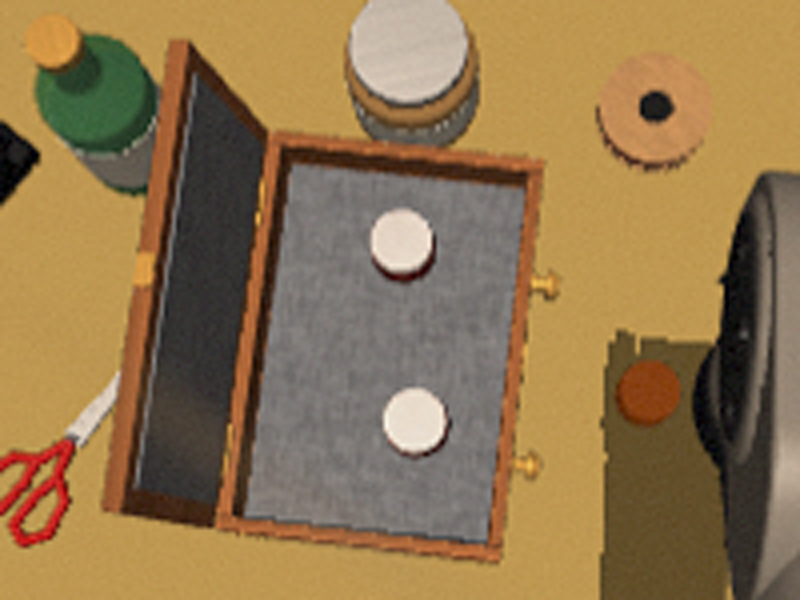

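Both drawers are flush: the knobs at (545,285) and (527,464) now sit right at the front, and the rim corners and jars are where they were. Next I'll go over and behind the lid.

Request:
{"name": "drive_tool", "arguments": {
  "deltas": [
    {"gripper": 255, "offset": [0.045, 0.008, 0], "angular": [0, 0, 0]},
    {"gripper": 255, "offset": [0.09, 0.016, 0], "angular": [0, 0, 0]},
    {"gripper": 255, "offset": [0.135, 0.024, 0], "angular": [0, 0, 0]},
    {"gripper": 255, "offset": [0.18, 0.032, 0], "angular": [0, 0, 0]},
    {"gripper": 255, "offset": [0.225, 0.04, 0], "angular": [0, 0, 0]}
  ]
}}

```text
t: 13.6
eef_pos: [0.5128, 0.1226, 0.4302]
tool_rot: [-0.002, 0.735, 0.678, -0.002]
contact_force: [0.2, -0.1, 0.8]
gripper_width: -0.0
grasp_force: 0.0
```

Request:
{"name": "drive_tool", "arguments": {
  "deltas": [
    {"gripper": 255, "offset": [0.045, 0, 0], "angular": [0, 0, 0]},
    {"gripper": 255, "offset": [0.09, 0, 0], "angular": [0, 0, 0]},
    {"gripper": 255, "offset": [0.135, 0, 0], "angular": [0, 0, 0]},
    {"gripper": 255, "offset": [0.14, 0, 0], "angular": [0, 0, 0]},
    {"gripper": 255, "offset": [0.14, 0, 0], "angular": [0, 0, 0]}
  ]
}}

```text
t: 14.1
eef_pos: [0.5241, 0.2621, 0.4296]
tool_rot: [-0.0, 0.734, 0.679, -0.002]
contact_force: [0.3, -0.5, -0.1]
gripper_width: -0.001
grasp_force: 0.0
```

Request:
{"name": "drive_tool", "arguments": {
  "deltas": [
    {"gripper": 255, "offset": [0, 0, 0.03], "angular": [0, 0, 0]},
    {"gripper": 255, "offset": [0, 0, 0.06], "angular": [0, 0, 0]},
    {"gripper": 255, "offset": [0, 0, 0.094], "angular": [0, 0, 0]},
    {"gripper": 255, "offset": [0, 0, 0.094], "angular": [0, 0, 0]}
  ]
}}

```text
t: 14.5
eef_pos: [0.5224, 0.258, 0.3336]
tool_rot: [-0.001, 0.736, 0.677, -0.005]
contact_force: [0.1, 0.3, 0.6]
gripper_width: -0.001
grasp_force: 0.0
```

```bash
python3 - <<'E'
from h import *
st()
# tip-centre path (chest x,z) for front-lower corner held at r on outer face
r=.168
for a in [1.65,1.57,1.4,1.2,1.0,.8,.6,.4,.2,.1,.05,0]:
    x=.09-r*np.cos(a)+.012*np.sin(a);z=.112+r*np.sin(a)+.012*np.cos(a)
    print(a,round(x+.011,4),round(z,4))
E
```

```text
14.5 tip chest [0.1642 0.0245 0.2606] x [ 1.    -0.003 -0.006] z [-0.006  0.008 -1.   ] F chest [ 0.3 -0.1  0.6]
1.65 0.1263 0.2785
1.57 0.1129 0.28
1.4 0.0843 0.2796
1.2 0.0513 0.2729
1.0 0.0203 0.2599
0.8 -0.0074 0.2409
0.6 -0.0309 0.2168
0.4 -0.0491 0.1885
0.2 -0.0613 0.1571
0.1 -0.065 0.1407
0.05 -0.0662 0.1324
0 -0.067 0.124
```

Request:
{"name": "drive_tool", "arguments": {
  "deltas": [
    {"gripper": 255, "offset": [-0.012, 0, -0.0145], "angular": [0, 0, 0]},
    {"gripper": 255, "offset": [-0.024, 0, -0.0145], "angular": [0, 0, 0]},
    {"gripper": 255, "offset": [-0.033, 0, -0.016], "angular": [0, 0, 0]},
    {"gripper": 255, "offset": [-0.04, 0, -0.018], "angular": [0, 0, 0]},
    {"gripper": 255, "offset": [-0.045, 0, -0.019], "angular": [0, 0, 0]}
  ]
}}

```text
t: 15.0
eef_pos: [0.5214, 0.2167, 0.3585]
tool_rot: [-0.0, 0.735, 0.678, 0.002]
contact_force: [3.5, 2.8, 0.1]
gripper_width: -0.005
grasp_force: 1.6
```

Request:
{"name": "drive_tool", "arguments": {
  "deltas": [
    {"gripper": 255, "offset": [-0.006, 0, 0], "angular": [0, 0, 0]},
    {"gripper": 255, "offset": [-0.013, 0, 0], "angular": [0, 0, 0]},
    {"gripper": 255, "offset": [-0.02, 0, 0], "angular": [0, 0, 0]},
    {"gripper": 255, "offset": [-0.027, 0, 0], "angular": [0, 0, 0]},
    {"gripper": 255, "offset": [-0.034, 0, 0], "angular": [0, 0, 0]}
  ]
}}

```text
t: 15.5
eef_pos: [0.5178, 0.1823, 0.357]
tool_rot: [-0.0, 0.735, 0.678, -0.0]
contact_force: [0.9, 2.5, -0.6]
gripper_width: 0.003
grasp_force: 1.4
```

```bash
python3 -c "
from h import *
st()"
```

```text
15.5 tip chest [0.0887 0.0225 0.284 ] x [ 1.     0.001 -0.   ] z [-0.     0.001 -1.   ] F chest [ 2.6 -0.7 -0.6]
```

Request:
{"name": "drive_tool", "arguments": {
  "deltas": [
    {"gripper": 255, "offset": [-0.0075, 0, 0.002], "angular": [0, 0, 0]},
    {"gripper": 255, "offset": [-0.015, 0, 0.004], "angular": [0, 0, 0]},
    {"gripper": 255, "offset": [-0.0225, 0, 0.0065], "angular": [0, 0, 0]},
    {"gripper": 255, "offset": [-0.03, 0, 0.009], "angular": [0, 0, 0]},
    {"gripper": 255, "offset": [-0.0375, 0, 0.012], "angular": [0, 0, 0]}
  ]
}}

```text
t: 16.0
eef_pos: [0.515, 0.1447, 0.345]
tool_rot: [0.0, 0.735, 0.678, -0.0]
contact_force: [0.1, 1.7, 2.1]
gripper_width: 0.001
grasp_force: 1.3
```

Request:
{"name": "drive_tool", "arguments": {
  "deltas": [
    {"gripper": 255, "offset": [-0.0062, 0, 0.002], "angular": [0, 0, 0]},
    {"gripper": 255, "offset": [-0.0124, 0, 0.0045], "angular": [0, 0, 0]},
    {"gripper": 255, "offset": [-0.0186, 0, 0.007], "angular": [0, 0, 0]},
    {"gripper": 255, "offset": [-0.0248, 0, 0.01], "angular": [0, 0, 0]},
    {"gripper": 255, "offset": [-0.031, 0, 0.013], "angular": [0, 0, 0]}
  ]
}}

```text
t: 16.5
eef_pos: [0.5125, 0.1141, 0.3319]
tool_rot: [-0.0, 0.735, 0.678, -0.0]
contact_force: [-0.1, 1.3, 1.9]
gripper_width: 0.001
grasp_force: 1.1
```

```bash
python3 -c "
from h import *
st()"
```

```text
16.5 tip chest [0.0203 0.0223 0.2589] x [ 1.     0.001 -0.   ] z [-0.  0. -1.] F chest [1.3 0.2 1.9]
```

Tracking as planned at a≈1.0.

Request:
{"name": "drive_tool", "arguments": {
  "deltas": [
    {"gripper": 255, "offset": [-0.0058, 0, 0.0034], "angular": [0, 0, 0]},
    {"gripper": 255, "offset": [-0.0115, 0, 0.007], "angular": [0, 0, 0]},
    {"gripper": 255, "offset": [-0.017, 0, 0.0108], "angular": [0, 0, 0]},
    {"gripper": 255, "offset": [-0.0225, 0, 0.0148], "angular": [0, 0, 0]},
    {"gripper": 255, "offset": [-0.0277, 0, 0.019], "angular": [0, 0, 0]}
  ]
}}

```text
t: 17.0
eef_pos: [0.5103, 0.0865, 0.3128]
tool_rot: [-0.0, 0.735, 0.678, -0.0]
contact_force: [0.3, -0.4, 3.3]
gripper_width: -0.002
grasp_force: 0.9
```

Request:
{"name": "drive_tool", "arguments": {
  "deltas": [
    {"gripper": 255, "offset": [-0.005, 0, 0.0045], "angular": [0, 0, 0]},
    {"gripper": 255, "offset": [-0.0099, 0, 0.0091], "angular": [0, 0, 0]},
    {"gripper": 255, "offset": [-0.0146, 0, 0.014], "angular": [0, 0, 0]},
    {"gripper": 255, "offset": [-0.0191, 0, 0.019], "angular": [0, 0, 0]},
    {"gripper": 255, "offset": [-0.0235, 0, 0.0241], "angular": [0, 0, 0]}
  ]
}}

```text
t: 17.5
eef_pos: [0.5084, 0.0632, 0.2887]
tool_rot: [-0.0, 0.735, 0.678, -0.0]
contact_force: [-0.5, 0.6, 1.8]
gripper_width: -0.003
grasp_force: 0.8
```

Request:
{"name": "drive_tool", "arguments": {
  "deltas": [
    {"gripper": 255, "offset": [-0.004, 0, 0.0054], "angular": [0, 0, 0]},
    {"gripper": 255, "offset": [-0.0079, 0, 0.0109], "angular": [0, 0, 0]},
    {"gripper": 255, "offset": [-0.0115, 0, 0.0166], "angular": [0, 0, 0]},
    {"gripper": 255, "offset": [-0.015, 0, 0.0224], "angular": [0, 0, 0]},
    {"gripper": 255, "offset": [-0.0182, 0, 0.0283], "angular": [0, 0, 0]}
  ]
}}

```text
t: 18.0
eef_pos: [0.507, 0.0452, 0.2603]
tool_rot: [0.0, 0.735, 0.678, -0.0]
contact_force: [-0.4, -1.2, 2.4]
gripper_width: -0.0
grasp_force: 0.7
```

```bash
python3 -c "
from h import *
st()"
```

```text
18.0 tip chest [-0.0488  0.0222  0.1873] x [ 1.     0.001 -0.   ] z [-0.  0. -1.] F chest [-1.3  0.3  2.4]
```

Request:
{"name": "drive_tool", "arguments": {
  "deltas": [
    {"gripper": 255, "offset": [-0.0028, 0, 0.0061], "angular": [0, 0, 0]},
    {"gripper": 255, "offset": [-0.0054, 0, 0.0123], "angular": [0, 0, 0]},
    {"gripper": 255, "offset": [-0.0078, 0, 0.0186], "angular": [0, 0, 0]},
    {"gripper": 255, "offset": [-0.01, 0, 0.025], "angular": [0, 0, 0]},
    {"gripper": 255, "offset": [-0.0122, 0, 0.0314], "angular": [0, 0, 0]}
  ]
}}

```text
t: 18.5
eef_pos: [0.5061, 0.0333, 0.2289]
tool_rot: [-0.0, 0.735, 0.678, 0.0]
contact_force: [-0.3, 0.5, 1.2]
gripper_width: 0.001
grasp_force: 0.5
```

Request:
{"name": "drive_tool", "arguments": {
  "deltas": [
    {"gripper": 255, "offset": [-0.001, 0, 0.004], "angular": [0, 0, 0]},
    {"gripper": 255, "offset": [-0.002, 0, 0.008], "angular": [0, 0, 0]},
    {"gripper": 255, "offset": [-0.0028, 0, 0.012], "angular": [0, 0, 0]},
    {"gripper": 255, "offset": [-0.0034, 0, 0.0155], "angular": [0, 0, 0]},
    {"gripper": 255, "offset": [-0.004, 0, 0.019], "angular": [0, 0, 0]}
  ]
}}

```text
t: 19.0
eef_pos: [0.5057, 0.0293, 0.2102]
tool_rot: [-0.0, 0.735, 0.678, -0.0]
contact_force: [-0.0, -0.4, 0.8]
gripper_width: 0.0
grasp_force: 0.5
```

Request:
{"name": "drive_tool", "arguments": {
  "deltas": [
    {"gripper": 255, "offset": [-0.0005, 0, 0.0025], "angular": [0, 0, 0]},
    {"gripper": 255, "offset": [-0.0008, 0, 0.005], "angular": [0, 0, 0]},
    {"gripper": 255, "offset": [-0.001, 0, 0.007], "angular": [0, 0, 0]},
    {"gripper": 255, "offset": [-0.001, 0, 0.009], "angular": [0, 0, 0]},
    {"gripper": 255, "offset": [-0.001, 0, 0.009], "angular": [0, 0, 0]}
  ]
}}

```text
t: 19.5
eef_pos: [0.5056, 0.0284, 0.2012]
tool_rot: [-0.0, 0.735, 0.678, -0.0]
contact_force: [-0.3, 1.0, 0.5]
gripper_width: 0.002
grasp_force: 0.0
```

```bash
python3 -c "
from h import *
st()"
```

```text
19.5 tip chest [-0.0656  0.0222  0.1282] x [1.    0.001 0.   ] z [ 0.  0. -1.] F chest [1.  0.4 0.5]
```

Request:
{"name": "drive_tool", "arguments": {
  "deltas": [
    {"gripper": 255, "offset": [0, 0, 0.001], "angular": [0, 0, 0]},
    {"gripper": 255, "offset": [0, 0, 0.002], "angular": [0, 0, 0]}
  ]
}}

```text
t: 19.7
eef_pos: [0.5057, 0.0284, 0.1994]
tool_rot: [-0.0, 0.735, 0.678, 0.0]
contact_force: [-0.4, -0.4, 0.5]
gripper_width: -0.001
grasp_force: 0.5
```

Request:
{"name": "drive_tool", "arguments": {
  "deltas": [
    {"gripper": 255, "offset": [0, 0, 0.001], "angular": [0, 0, 0]},
    {"gripper": 255, "offset": [0, 0, 0.002], "angular": [0, 0, 0]}
  ]
}}

```text
t: 19.9
eef_pos: [0.5057, 0.0283, 0.1974]
tool_rot: [0.0, 0.735, 0.678, 0.0]
contact_force: [-0.6, -0.8, 1.1]
gripper_width: -0.002
grasp_force: 0.5
```

Request:
{"name": "drive_tool", "arguments": {
  "deltas": [
    {"gripper": 255, "offset": [0, 0, 0.001], "angular": [0, 0, 0]},
    {"gripper": 255, "offset": [0, 0, 0.001], "angular": [0, 0, 0]}
  ]
}}

```text
t: 20.1
eef_pos: [0.5057, 0.0283, 0.1967]
tool_rot: [-0.0, 0.735, 0.678, 0.0]
contact_force: [-2.4, -1.1, 5.3]
gripper_width: 0.001
grasp_force: 2.6
```

```bash
python3 -c "
from h import *
st();cv2.imwrite('pics/w5.png',np.vstack([optics.read_camera('wrist')[:260],cv2.resize(optics.read_camera('side')[80:260,200:440],(640,340))[:,:]]))"
```

```text
20.1 tip chest [-0.0657  0.022   0.1237] x [1. 0. 0.] z [ 0.  0. -1.] F chest [-1.3  2.3  5.3]
```

View pics/w5.png

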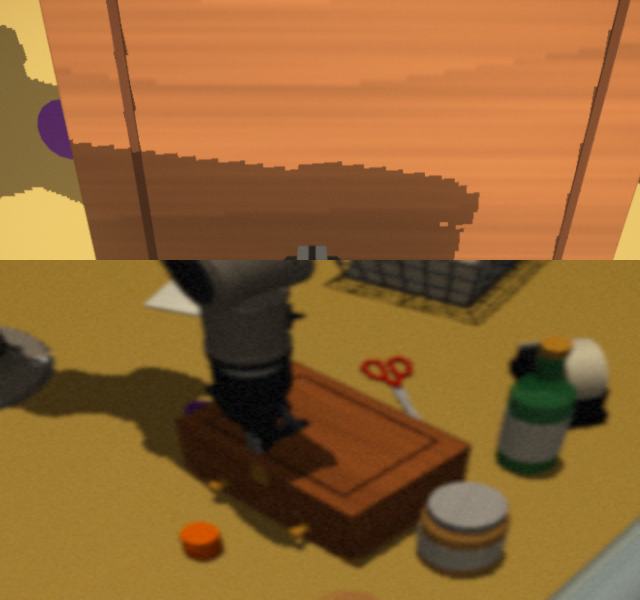

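The lid appears shut, with the tip at z = 0.1237 and the force rising. I'll press a little firmer, then lift away.

Request:
{"name": "drive_tool", "arguments": {
  "deltas": [
    {"gripper": 255, "offset": [0, 0, 0.0007], "angular": [0, 0, 0]},
    {"gripper": 255, "offset": [0, 0, 0.0013], "angular": [0, 0, 0]},
    {"gripper": 255, "offset": [0, 0, 0.0013], "angular": [0, 0, 0]}
  ]
}}

```text
t: 20.5
eef_pos: [0.5058, 0.0282, 0.1965]
tool_rot: [-0.001, 0.735, 0.678, 0.0]
contact_force: [-5.9, -0.2, 20.1]
gripper_width: -0.0
grasp_force: 10.5
```

Request:
{"name": "drive_tool", "arguments": {
  "deltas": [
    {"gripper": 255, "offset": [0, 0, -0.005], "angular": [0, 0, 0]},
    {"gripper": 255, "offset": [0, 0, -0.03], "angular": [0, 0, 0]},
    {"gripper": 255, "offset": [0, 0, -0.08], "angular": [0, 0, 0]},
    {"gripper": 255, "offset": [0, 0, -0.13], "angular": [0, 0, 0]},
    {"gripper": 255, "offset": [-0.05, 0, -0.18], "angular": [0, 0, 0]}
  ]
}}

```text
t: 21.0
eef_pos: [0.5041, -0.0029, 0.3631]
tool_rot: [0.0, 0.732, 0.681, 0.001]
contact_force: [0.8, 0.7, 0.2]
gripper_width: 0.0
grasp_force: 0.0
```

Request:
{"name": "drive_tool", "arguments": {
  "deltas": [
    {"gripper": 255, "offset": [-0.05, 0, 0], "angular": [0, 0, 0]},
    {"gripper": 255, "offset": [-0.1, 0, 0], "angular": [0, 0, 0]},
    {"gripper": 255, "offset": [-0.15, 0, 0], "angular": [0, 0, 0]},
    {"gripper": 255, "offset": [-0.17, 0, 0], "angular": [0, 0, 0]},
    {"gripper": 255, "offset": [-0.17, 0, 0], "angular": [0, 0, 0]}
  ]
}}

```text
t: 21.5
eef_pos: [0.4881, -0.1801, 0.3607]
tool_rot: [0.001, 0.737, 0.676, -0.0]
contact_force: [0.4, -0.3, -0.5]
gripper_width: -0.002
grasp_force: 0.0
```

```bash
python3 -c "
from h import *
st();a=[cv2.resize(optics.read_camera(n)[s],(400,400)) for n,s in(('top',np.s_[130:290,210:370]),('side',np.s_[110:270,250:410]))];cv2.imwrite('pics/f.png',np.hstack(a))"
```

```text
21.5 tip chest [-0.2749  0.0228  0.2877] x [ 1.    -0.006 -0.001] z [-0.001 -0.001 -1.   ] F chest [-0.3 -0.5 -0.5]
```

View pics/f.png

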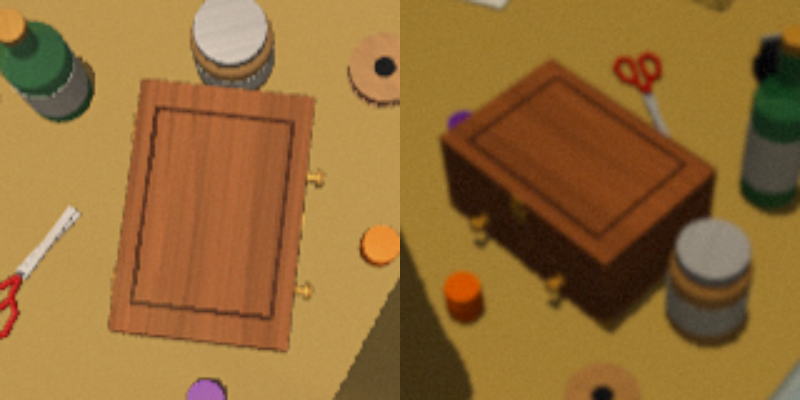

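The final views show the lid flat and shut, the knobs at (315,178) and (305,291) flush with the front, and the bystanders untouched. I'm handing it in.

```bash
python3 -c "
from station import bot
print(bot.hand_in())"
```

```text
the job is handed in; nothing more can be done
None
```

Job handed in at about 21.5 s of the 62 s allowed: both drawers are pushed home and flush, the lid is pressed fully shut, and the final camera views show the chest and bystanders where they were (the jars are now hidden under the lid); one slip on the way was the fingertip briefly riding onto the right drawer's knob at about 6 N before I backed off.

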